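# Fit the tube carousel on the mixer spindle and hold it for tightening

## Robot

A 6-joint arm with a two-finger parallel gripper is mounted at the origin on a cart in front of the work surface, level with it; the furniture and walls round the work are solid. World frame = base frame: x ahead of the robot, y to its left, z up, the work surface at z = 0. Lengths are in mm, angles in degrees, forces in N, time in s.
With the tool pointing down it reaches from about 350 to 850 mm from the base axis. Payload 8.1 kg.
Tool frame: the origin (TCP) lies midway between the tips of the shut fingers; the grasp point (between the pads) lies 19 mm behind it; z points along the fingers, y is the line along which they close (so a half turn about z gives the same grasp; the last joint's range is limited). The gripper opens to 85 mm and grips with 20 to 120 N. Pads are 22 mm wide; open, the fingers measure 114 mm over their backs; the gripper's body (76 mm by 85 mm) begins 54 mm behind the grasp point. The pads swing forward as they close: fully open they stand 13 mm farther back than shut.
Start: joints at [71.597, 7.471, 85.268, -0, 87.261, -4.893], TCP at [140.15, 583.407, 231.292] pointing down, gripper open.
Joint ranges: [-169.43, 169.43], [-51.17, 129.36], [1.28, 143.12], [-76.62, 256.62], [0, 156.53], [-152.29, 152.29]. Speed limits (degrees/s): [136.94, 136.94, 159.86, 180, 180, 180].

## Interface

Orientations are given as [roll, pitch, yaw] about the fixed x, y, z axes, in that order (R = Rz(yaw) Ry(pitch) Rx(roll)).
In Python, from bench import r gives the robot as it stands.
- The arm moves only by the shell command python3 steer.py [FORCE], which reads ROWS from standard input. ROWS is a JSON list of rows, 1 to 8 of them, each written [[rx, ry, rz], [dx, dy, dz], opening]: a rotation vector rx, ry, rz in a scale on which 1.0 is 120 degrees, then dx, dy, dz in parts of the range, where 1.0 means 0.75 m, then the finger opening in mm; each row is the pose to reach, as a shift and turn from the pose commanded when the command began, along the tool's axes at that moment; what a row does not reach only later rows make up. A row lasts 1/8 s, in which the tool goes at most 62.5 mm and 10.7 degrees, less where a joint would pass 70% of its speed; a pose out of reach is approached as far as the arm can. The fingers move at their own pace and stop on an object; FORCE is the grip in N (left out, the last holds). Time passes only in rows, so rows that do not move let the fingers close. It prints the time, the measured TCP pose, the force, the opening and the grip force at its end. Shift and turn numbers lie between -1 and 1, and a call with a number outside is refused. Input that does not fit is refused with a message, and nothing moves.
- r.sense(): the state, without advancing time (a new reading comes with each control period).
- r.snapshot(name): name is "scene" or "top"; returns a dict with "pixels" (400x640x3 uint8, blue, green, red), "fx", "fy", "cx", "cy" (pixels), "pose" (4x4, takes a point from camera to world coordinates). Camera axes: x right, y up, looking along -z (the intrinsics and any distortion apply to the point x, -y, -z); pixel columns grow to the right and rows downward; lengths in mm; the calibration is good to about 2 mm. A picture is of the moment at which its call begins. There is no depth.
- r.hand_in(): hands the job in; it is judged then, once.
The state is a dict: "time": time; "joint_pos": joint angles; "qd": joint speeds; "joint_efforts": joint torques, N m; "tool_pos": TCP position; "tcp_rot": TCP orientation; "ft_force": force on the tool from outside, world axes, zero at the start; "wrist_torque": the same for the moment, N m; "finger_gap": finger opening in mm; "grip_force": force on a finger pad.
Only numpy, scipy, OpenCV 4.12 (cv2) and the standard library are available. Lean on these libraries where they do the work, as an engineer would, in place of code of your own. Each camera call takes 0.05 s, during which the arm holds its last target. There are 200 camera calls.

## Task

Fit the eight-place carousel on the mixer drive and hold it there while I tighten its set screw. The screw is wound in a little way, so it only passes over one of the spindle's two flats, and I can reach it only from the front of the drive: pinch the spindle to feel for the flats and turn it with your fingers until they face the front and back, then ease the carousel on with the screw pointing squarely to the front, fully down on the spindle's seat. The hub is thin plastic, so grip it gently and do not force it down; finish while still holding the hub, and leave the other things alone.

Things in the scene. Friction and masses are not known exactly. Their poses are not given: they have to be found in the camera images.
- drive: Mixer drive, fixed to the counter: white housing with grey deck, 150 (x) by 130 (y) mm, deck 70 mm high. Origin: centre of its underside, z up. Its front (own -x) has a black panel with knob and rocker switch. An upright steel spindle stands in the middle of the deck; it turns both ways with a drag of 0.03 N m and stays where it is left.
- spindle_nose (a point): Top end of the spindle, on its axis, 126 mm above the counter. The spindle is 20 mm round; its upper 38 mm is milled to two parallel flats, one each side, 13 mm across, each 15 mm wide; the top 2.5 mm tapers. This point does not turn with the spindle: the angle of the flats is not reported, see or feel it. They start 0.7 rad or more away from facing front and back.
- spindle_seat (a point): Centre of the seat, the top face of the spindle's 34 mm flange, 78 mm above the counter, 48 mm below the nose; 10 mm of full round lies between seat and flats. Feel: fingers shut across the flats stand 13 mm apart, across the round 20 mm; with the flats turned by a < 0.86 rad from the pads, 20*cos(0.86-a) mm if the spindle does not turn, less if the pinch turns it.
- carousel: Grey plastic carousel, 0.11 to 0.22 kg, loose on the counter, hub up: disc 96 mm wide, 10 mm thick, with eight tube holes; hub 34 mm in diameter, rising to 44 mm above the underside; bore 21.2 mm right through. Origin: centre of the underside, z along the bore. Take the hub above the disc across own y, clear of the screw. The hub cracks if gripped with over 25 N a finger.
- set_screw (a point): Outer end of the carousel's steel set screw (12 mm thumb head, to own -x of the carousel), 34 mm from the bore's axis, 30 mm above the underside. Inside the bore its 6 mm shank reaches to 7 mm from the axis: it passes down a flat that faces it within about 0.25 rad; otherwise it stops on the spindle's end 15 to 20 mm too high. Press it down with no more than 35 N.
- amber_bottle: Bystander: amber bottle, 36 mm wide, 72 mm high, origin at the centre of its underside.
- petri_dish: Bystander: petri dish, 61 mm wide, 16 mm high, origin at the centre of its underside.
- bench_timer: Bystander: white timer, 62 x 68 x 20 mm, origin at the centre of its underside.

How it is judged:
By the outcome, as a careful person would: the job done as asked, in the order asked, and still so for the second after the job is handed in, while the arm keeps its last pose, push and grip.
It also fails if it takes over 72 s, if anything falls off the work surface, if the arm or the gripper's body presses on something with over 40 N, if the wrist force passes 120 N, or if a joint passes its speed limit or range.

## Working session

There is one attempt and no reset: what is moved stays moved. The work goes in short steps, Python scripts to look and compute and a shell command to move; the robot and the scene stay as the last step left them, time stands still between calls to the robot, and variables do not carry over. Pictures are saved under pics/ and viewed, at most 10 in all, crops included, and the job is handed in when it is done.

```bash
ls; mkdir -p pics; python3 - <<'E'
from bench import r
import cv2,numpy as np
np.set_printoptions(precision=4,suppress=True)
for n in("scene","top"):
    s=r.snapshot(n); cv2.imwrite(f"pics/{n}0.png",s["pixels"]); np.savez(f"{n}0.npz",**s)
    print(n,{k:v for k,v in s.items() if k!="pixels"})
print(r.sense())
E
```

```text
bench.py
pics
steer.py
scene {'fx': 471.1384744086819, 'fy': 471.1384744086819, 'cx': 311.97191085618243, 'cy': 200.058495848075, 'pose': array([[   0.5436,    0.6515,   -0.5291, -115.9774],
       [  -0.8393,    0.421 ,   -0.3439, -487.5307],
       [  -0.0013,    0.6311,    0.7757, 1120.6916],
       [   0.    ,    0.    ,    0.    ,    1.    ]])}
top {'fx': 364.99820065674857, 'fy': 364.99820065674857, 'cx': 328.04257412396305, 'cy': 193.6768763081783, 'pose': array([[   0.0247,    0.9869,   -0.1597,  408.9836],
       [  -0.9994,    0.0285,    0.0214,   -8.3472],
       [   0.0256,    0.1591,    0.9869, 1163.5141],
       [   0.    ,    0.    ,    0.    ,    1.    ]])}
{'time': 0.1, 'joint_pos': array([71.5953,  7.5096, 85.3243, -0.0008, 87.2611, -4.8934]), 'qd': array([ 0.0513, -0.1196, -0.1404, -0.0072, -0.1726,  0.0319]), 'joint_efforts': array([  0.0012, -57.095 , -50.1943,  -0.0002,   0.0082,  -0.    ]), 'tool_pos': array([140.0108, 582.9226, 230.3493]), 'tcp_rot': array([-179.9053,   -0.0073,  166.4887]), 'ft_force': array([-0.3608, -0.7509, -0.1293]), 'wrist_torque': array([-0.0068, -0.0146, -0.008 ]), 'grip_force': 0.0, 'finger_gap': 85.11462601430817}
```

View pics/scene0.png

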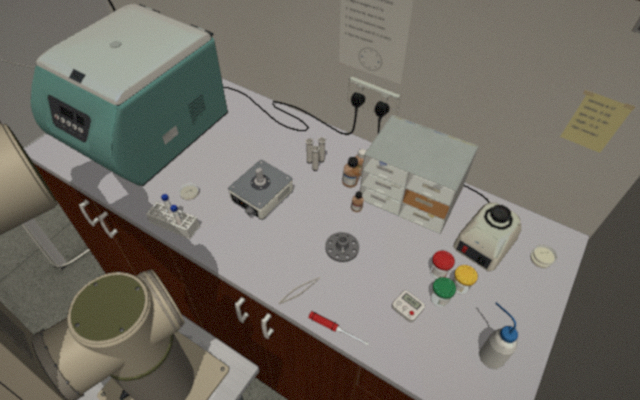

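View pics/top0.png

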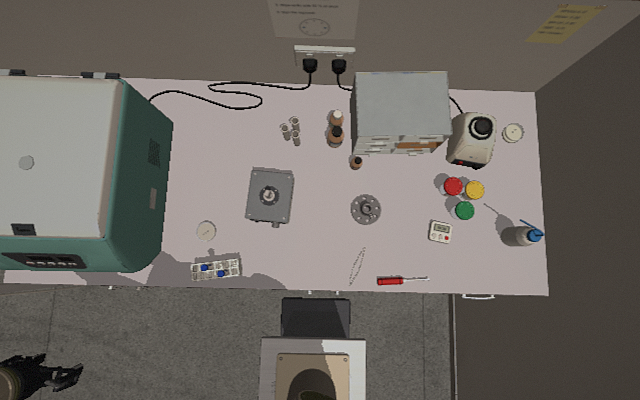

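Both views show the drive (top about (270,196), scene about (261,188)) and the carousel (top about (366,209), scene about (342,247)). I'll crop and enlarge both.

```bash
cat > h.py <<'E'
import numpy as np,cv2
np.set_printoptions(precision=2,suppress=True)
def load(n): return dict(np.load(n+".npz"))
def ray(s,u,v):
    d=np.array([(u-s["cx"])/s["fx"],-(v-s["cy"])/s["fy"],-1.]); P=s["pose"]
    return P[:3,3],P[:3,:3]@d
def onz(s,u,v,z):
    o,d=ray(s,u,v); return o+d*(z-o[2])/d[2]
def proj(s,p):
    P=s["pose"]; c=P[:3,:3].T@(np.asarray(p,float)-P[:3,3])
    return np.array([s["cx"]+s["fx"]*c[0]/-c[2],s["cy"]-s["fy"]*c[1]/-c[2]])
E
python3 - <<'E'
from h import *
t,s=load("top0"),load("scene0")
def crop(p,u,v,w=28,k=7):
    return cv2.resize(p[v-w:v+w,u-w:u+w],None,fx=k,fy=k,interpolation=cv2.INTER_CUBIC)
a=crop(t["pixels"],270,197,37,5);b=crop(t["pixels"],366,209,20,10)[:370]
a=cv2.resize(a,(300,300));
I=np.vstack([np.hstack([cv2.resize(crop(t["pixels"],270,197,36),(400,300),interpolation=0)*0+cv2.resize(t["pixels"][167:227,230:310],(400,300),interpolation=2),cv2.resize(t["pixels"][185:233,334:398],(400,300),interpolation=2)]),
 np.hstack([cv2.resize(s["pixels"][158:218,220:300],(400,300),interpolation=2),cv2.resize(s["pixels"][223:271,310:374],(400,300),interpolation=2)])])
cv2.imwrite("pics/crop1.png",I)
E
```

```text
(no output)
```

View pics/crop1.png

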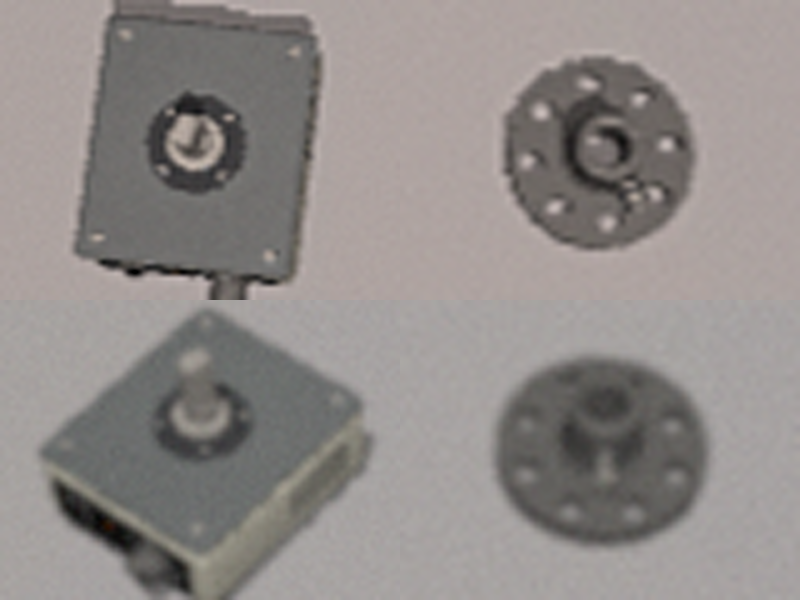

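The crops show the deck with its four corner screws (top pixels about (255,174), (289,177.4), (249.4,214.6), (283.6,218.4)). The knob faces the robot, and the spindle's top leans left in the scene view. The carousel's thumb screw is at the lower right in the top view, about (372,215.5). Next I'll measure these.

```bash
python3 - <<'E'
from h import *
t,s=load("top0"),load("scene0")
# deck corner screws
q=[onz(t,230+x/5,167+y/5,70)[:2] for x,y in((125,35),(295,52),(97,238),(268,257))]
q=np.array(q);print("screws",q,"c",q.mean(0)); f=(q[2]+q[3]-q[0]-q[1]);l=(q[0]+q[2]-q[1]-q[3])
print("front yaw(own +x dir)",np.degrees(np.arctan2(-f[1],-f[0])),np.degrees(np.arctan2(-l[0],l[1])),np.linalg.norm(f)/2,np.linalg.norm(l)/2)
c=q.mean(0)
print("seat px", proj(t,[*c,78]),proj(s,[*c,78]),"nose",proj(t,[*c,126]),proj(s,[*c,126]))
# scene: flange centre & nose
for nm,x,y,z in(("flange",200,412,78),("nose",194,357,126)): print(nm,onz(s,220+x/5,158+(y-300)/5,z))
print("flange top",onz(t,230+195/5,167+140/5,78))
# carousel disc mask
for n,S,u,v in(("top",t,366,209),("scene",s,342,247)):
    w=30;p=S["pixels"][v-w:v+w,u-w:u+w].astype(np.uint8);g=cv2.cvtColor(p,cv2.COLOR_BGR2GRAY)
    th,m=cv2.threshold(g,0,255,cv2.THRESH_BINARY_INV+cv2.THRESH_OTSU)
    cs=max(cv2.findContours(m,0,1)[0],key=cv2.contourArea)
    h=cv2.convexHull(cs)[:,0]+[u-w,v-w]
    P=np.array([onz(S,a+0.,b+0.,7)[:2] for a,b in h]).astype(np.float32)
    print(n,"disc",cv2.minEnclosingCircle(P),cv2.fitEllipse(P))
a=onz(t,334+(600-400)/6.25,185+152/6.25,10);print(a)
# screw: top crop (645,193) ; scene crop (605,462)
for nm,(x1,y1),(x2,y2) in(("screw",(645,193),(605,465)),("hubtop",(605,148),(605,400))):
    o1,d1=ray(t,334+(x1-400)/6.25,185+y1/6.25);o2,d2=ray(s,310+(x2-400)/6.25,223+(y2-300)/6.25)
    k=np.linalg.lstsq(np.c_[d1,-d2],o2-o1,rcond=None)[0]
    print(nm,o1+d1*k[0],o2+d2*k[1])
E
```

```text
screws [[640.24 191.97]
 [632.78  88.25]
 [515.8  201.63]
 [507.18  99.15]] c [574.   145.25]
front yaw(own +x dir) -4.701776770740761 -4.4579085826996785 125.44047115246518 103.40886515743513
seat px [268.93 195.51] [259.61 180.46] nose [266.68 192.93] [258.14 169.38]
flange [574.82 144.41  78.  ]
nose [574.96 143.62 126.  ]
flange top [575.54 145.11  78.  ]
top disc ((550.0525512695312, -153.375), 49.323795318603516) ((549.9121704101562, -153.705078125), (96.39000701904297, 98.68441772460938), 106.61376953125)
scene disc ((547.2020874023438, -155.79522705078125), 50.81496810913086) ((547.483154296875, -156.2955780029297), (95.66275024414062, 101.36585235595703), 120.03536987304688)
[ 548.65 -155.6    10.  ]
screw [ 525.45 -174.69   37.41] [ 523.22 -172.21   36.81]
hubtop [ 546.82 -153.96   42.15] [ 549.13 -156.57   42.77]
```

```bash
cat >> h.py <<'E'
def shift(*targets):
    "for each (x,y,z,yaw): rz and tool-frame shift from the measured pose"
    from bench import r
    st=r.sense(); y=np.radians(st["tcp_rot"][2]); p=st["tool_pos"]
    print("at",p,st["tcp_rot"],"t",st["time"],"F",st["ft_force"],"M",st["wrist_torque"],"gap",st["finger_gap"],"q",st["joint_pos"])
    for t in targets:
        d=np.array(t[:3])-p
        print("rz %.1f  d %.1f %.1f %.1f"%(-((t[3]-st["tcp_rot"][2]+180)%360-180),d[0]*np.cos(y)+d[1]*np.sin(y),d[0]*np.sin(y)-d[1]*np.cos(y),-d[2]))
E
python3 -c "
from h import *
shift((330,280,230,170),(574.5,144.5,180,175.4),(574.5,144.5,92,175.4))"
```

```text
at [140.01 582.92 230.35] [-179.91   -0.01  166.49] t 0.1 F [-0.36 -0.75 -0.13] M [-0.01 -0.01 -0.01] gap 85.11462601430817 q [71.6   7.51 85.32 -0.   87.26 -4.89]
rz -3.5  d -255.5 -250.2 0.3
rz -8.9  d -524.9 -324.8 50.3
rz -8.9  d -524.9 -324.8 138.3
```

The rows are not in the units I measure in: shifts go in shares of 0.75 m and turns go in shares of 120 degrees. I convert before sending: -360 mm / 750 = -0.48, -305 mm / 750 = -0.4067, -6 degrees / 120 = -0.05.

```bash
echo '[[[0, 0, 0], [-0.0573, -0.056, 0], 85], [[0, 0, -0.0083], [-0.1133, -0.1107, 0], 85], [[0, 0, -0.0167], [-0.1707, -0.1667, 0], 85], [[0, 0, -0.025], [-0.2267, -0.2227, 0], 85], [[0, 0, -0.0333], [-0.284, -0.2773, 0], 85], [[0, 0, -0.0333], [-0.34, -0.3333, 0], 85], [[0, 0, -0.0417], [-0.4067, -0.352, 0], 85], [[0, 0, -0.05], [-0.48, -0.372, 0], 85]]' | python3 steer.py 20; python3 -c "
from h import *
shift((574.5,144.5,150,175.4),(574.5,144.5,92,175.4))"
```

```text
time: 1.1
tool_pos: [426.0, 226.8, 231.4]
tcp_rot: [180.0, 0.0, 172.5]
ft_force: [0.2, 0.2, 1.0]
finger_gap: 85.1
grip_force: 0.0
at [426.02 226.76 231.36] [179.97   0.02 172.51] t 1.1 F [0.16 0.16 1.04] M [ 0.03 -0.03 -0.  ] gap 85.13625165574663 q [ 21.92 -11.05 103.4    0.02  87.62 -60.59]
rz -2.9  d -157.9 -62.2 81.4
rz -2.9  d -157.9 -62.2 139.4
```

Converted, -158 mm / 750 = -0.2107, 137 mm / 750 = 0.1827, -2.9 degrees / 120 = -0.0242.

```bash
echo '[[[0, 0, -0.0083], [-0.0707, -0.028, 0.036], 85], [[0, 0, -0.0167], [-0.1413, -0.056, 0.072], 85], [[0, 0, -0.0242], [-0.2107, -0.0827, 0.108], 85], [[0, 0, -0.0242], [-0.2107, -0.0827, 0.1133], 85], [[0, 0, -0.0242], [-0.2107, -0.0827, 0.1493], 85], [[0, 0, -0.0242], [-0.2107, -0.0827, 0.1827], 85], [[0, 0, -0.0242], [-0.2107, -0.0827, 0.1827], 50], [[0, 0, -0.0242], [-0.2107, -0.0827, 0.1827], 40]]' | python3 steer.py; python3 -c "
from h import *
shift((574.5,144.5,92,175.4))"
```

```text
time: 2.1
tool_pos: [573.8, 146.5, 95.7]
tcp_rot: [180.0, 0.1, 175.4]
ft_force: [0.9, -0.5, 0.7]
finger_gap: 51.3
grip_force: 0.0
at [573.82 146.48  95.73] [179.97   0.08 175.42] t 2.1 F [ 0.94 -0.45  0.71] M [-0.01 -0.02  0.  ] gap 51.25538023186469 q [  9.36  12.09  94.66   0.01  73.17 -76.07]
rz 0.0  d -0.8 -1.9 3.7
```

Converted, 3 mm / 750 = 0.004, -1.5 mm / 750 = -0.002.

```bash
echo '[[[0, 0, 0], [0, -0.002, 0.004], 30], [[0, 0, 0], [0, -0.002, 0.004], 20], [[0, 0, 0], [0, -0.002, 0.004], 10], [[0, 0, 0], [0, -0.002, 0.004], 5], [[0, 0, 0], [0, -0.002, 0.004], 5], [[0, 0, 0], [0, -0.002, 0.004], 5]]' | python3 steer.py 20; python3 -c "
from h import *
shift((574.5,144.5,92,175.4))"
```

```text
time: 2.85
tool_pos: [573.2, 146.7, 92.5]
tcp_rot: [179.8, -0.0, 175.4]
ft_force: [-5.1, 10.5, 5.0]
finger_gap: 12.8
grip_force: 20.2
at [573.22 146.75  92.49] [179.81  -0.01 175.44] t 2.85 F [-5.09 10.55  5.01] M [ 1.52  0.75 -0.  ] gap 12.840539357778203 q [  9.28  12.24  94.85   0.2   72.87 -76.22]
rz 0.0  d -1.5 -2.1 0.5
```

Converted, 1.8 mm / 750 = 0.0024, 45 degrees / 120 = 0.375.

```bash
echo '[[[0, 0, 0], [0, 0.0024, 0], 5], [[0, 0, 0], [0, 0.0024, 0], 5], [[0, 0, 0.075], [0, 0.0024, 0], 5], [[0, 0, 0.15], [0, 0.0024, 0], 5], [[0, 0, 0.225], [0, 0.0024, 0], 5], [[0, 0, 0.3], [0, 0.0024, 0], 5], [[0, 0, 0.375], [0, 0.0024, 0], 5], [[0, 0, 0.375], [0, 0.0024, 0], 5]]' | python3 steer.py; python3 -c "
from h import *
shift((574.5,146.8,92,85.4))"
```

```text
time: 3.85
tool_pos: [573.8, 147.6, 92.5]
tcp_rot: [179.9, -0.1, 130.3]
ft_force: [-3.9, 5.2, 4.9]
finger_gap: 12.8
grip_force: 19.7
at [573.76 147.63  92.47] [179.89  -0.06 130.28] t 3.85 F [-3.94  5.18  4.94] M [ 0.83  0.46 -0.08] gap 12.805514818384248 q [  9.41  12.33  94.75   0.11  72.85 -30.91]
rz 44.9  d -1.1 0.0 0.5
```

Converted, 45 degrees / 120 = 0.375.

```bash
echo '[[[0, 0, 0.075], [0, 0, 0], 5], [[0, 0, 0.15], [0, 0, 0], 5], [[0, 0, 0.225], [0, 0, 0], 5], [[0, 0, 0.3], [0, 0, 0], 5], [[0, 0, 0.375], [0, 0, 0], 5], [[0, 0, 0.375], [0, 0, 0], 5]]' | python3 steer.py; python3 -c "
from h import *
shift((574.5,146.8,92,85.4))"
```

```text
time: 4.6
tool_pos: [574.6, 147.9, 92.5]
tcp_rot: [179.9, -0.2, 85.3]
ft_force: [2.2, 7.1, 0.2]
finger_gap: 12.7
grip_force: 19.8
at [574.55 147.86  92.48] [179.86  -0.16  85.28] t 4.6 F [2.15 7.06 0.17] M [ 1.06 -0.2  -0.05] gap 12.697235199949445 q [ 9.41 12.36 94.72  0.13 72.76 14.09]
rz -0.1  d -1.1 0.0 0.5
```

Converted, -80 degrees / 120 = -0.6667.

```bash
echo '[[[0, 0, 0], [0, 0, 0], 40], [[0, 0, 0], [0, 0, 0], 40], [[0, 0, 0], [0, 0, 0], 40], [[0, 0, 0], [0, 0, 0], 40]]' | python3 steer.py; python3 -c "
from h import *
shift()";  echo '[[[0, 0, -0.0833], [0, 0, 0], 40], [[0, 0, -0.1667], [0, 0, 0], 40], [[0, 0, -0.25], [0, 0, 0], 40], [[0, 0, -0.3333], [0, 0, 0], 40], [[0, 0, -0.4167], [0, 0, 0], 40], [[0, 0, -0.5], [0, 0, 0], 40], [[0, 0, -0.5833], [0, 0, 0], 40], [[0, 0, -0.6667], [0, 0, 0], 40]]' | python3 steer.py; echo '[[[0, 0, -0.0833], [0, 0, 0], 40], [[0, 0, -0.0833], [0, 0, 0], 40], [[0, 0, -0.0833], [0, 0, 0], 25], [[0, 0, -0.0833], [0, 0, 0], 15], [[0, 0, -0.0833], [0, 0, 0], 5], [[0, 0, -0.0833], [0, 0, 0], 5], [[0, 0, -0.0833], [0, 0, 0], 5]]' | python3 steer.py 20;python3 -c "
from h import *
shift()"
```

```text
time: 5.1
tool_pos: [573.5, 146.0, 91.2]
tcp_rot: [-180.0, 0.0, 85.4]
ft_force: [-0.9, -0.2, 0.9]
finger_gap: 39.7
grip_force: 0.0
at [573.5  146.03  91.22] [-179.99    0.01   85.38] t 5.1 F [-0.91 -0.17  0.87] M [ 0.01 -0.01  0.05] gap 39.73936010028326 q [ 9.32 12.4  94.81 -0.   72.8  13.95]
time: 6.1
tool_pos: [573.5, 146.1, 91.2]
tcp_rot: [-180.0, -0.0, 165.7]
ft_force: [-0.8, 0.5, -1.1]
finger_gap: 39.9
grip_force: 0.0
time: 6.98
tool_pos: [573.6, 146.8, 91.4]
tcp_rot: [180.0, 0.0, 175.4]
ft_force: [-0.5, 4.9, 0.4]
finger_gap: 19.0
grip_force: 21.5
at [573.63 146.75  91.41] [179.96   0.01 175.37] t 6.975 F [-0.54  4.95  0.42] M [ 0.8  -0.01  0.  ] gap 19.04299707596962 q [  9.36  12.4   94.79   0.04  72.79 -76.02]
```

Converted, -1 mm / 750 = -0.0013, 0.7 mm / 750 = 0.0009.

```bash
echo '[[[0, 0, 0], [-0.0013, 0.0009, 0], 5], [[0, 0, 0], [-0.0013, 0.0009, 0], 5], [[0, 0, 0], [-0.0013, 0.0009, 0], 5], [[0, 0, 0], [-0.0013, 0.0009, 0], 5]]' | python3 steer.py;python3 -c "
from h import *
shift()";echo '[[[0, 0, 0], [0, 0, 0], 40], [[0, 0, 0], [0, 0, 0], 40], [[0, 0, 0], [0, 0, 0], 40]]' | python3 steer.py;python3 -c "
from h import *
from bench import r
shift((574.6,146.75,91.4,85.4))
I=[]
for n in('top','scene'):
    s=r.snapshot(n); np.savez(n+'1.npz',**s); u,v=proj(s,[574.6,146.75,110]).astype(int); print(u,v)
    I.append(cv2.resize(s['pixels'][v-20:v+20,u-20:u+20],(400,400),interpolation=2))
cv2.imwrite('pics/c2.png',np.hstack(I))"
```

```text
time: 7.48
tool_pos: [573.7, 146.8, 91.4]
tcp_rot: [-180.0, -0.1, 175.4]
ft_force: [-5.3, 2.2, 6.7]
finger_gap: 19.4
grip_force: 22.0
at [573.7  146.81  91.4 ] [-179.98   -0.12  175.37] t 7.475 F [-5.35  2.18  6.67] M [ 0.36  0.96 -0.02] gap 19.448840948662884 q [  9.39  12.54  94.62   0.01  72.95 -75.98]
time: 7.85
tool_pos: [574.7, 146.5, 91.2]
tcp_rot: [-180.0, 0.0, 175.4]
ft_force: [-1.1, -1.2, 0.4]
finger_gap: 39.9
grip_force: 0.0
at [574.75 146.51  91.22] [-179.98    0.01  175.37] t 7.85 F [-1.12 -1.16  0.39] M [ 0.03 -0.06 -0.02] gap 39.88141711588749 q [  9.36  12.58  94.6   -0.02  72.82 -76.01]
rz 90.0  d 0.2 0.2 -0.2
266 193
258 172
```

View pics/c2.png

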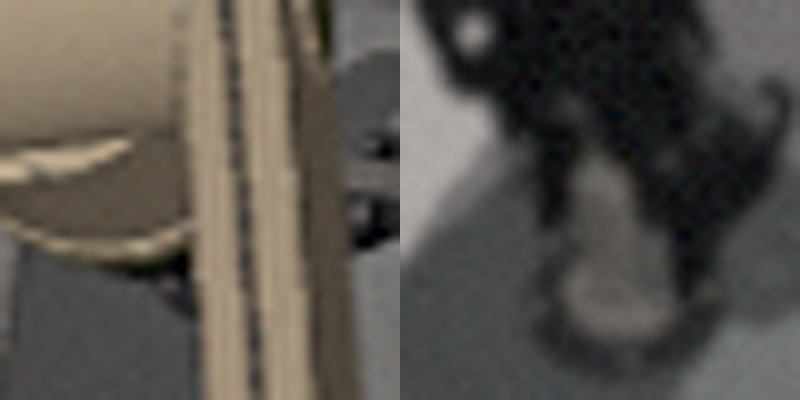

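The arm hides the spindle in the top view, and the scene view shows it standing between the fingers with no flat readable. The gap of about 19.4 mm across y matches the round, so the flats were turned. I'll pinch again front to back.

Converted, 0.2 mm / 750 = 0.0003, 80 degrees / 120 = 0.6667.

```bash
echo '[[[0, 0, 0.0833], [0, 0.0003, 0], 40], [[0, 0, 0.1667], [0, 0.0003, 0], 40], [[0, 0, 0.25], [0, 0.0003, 0], 40], [[0, 0, 0.3333], [0, 0.0003, 0], 40], [[0, 0, 0.4167], [0, 0.0003, 0], 40], [[0, 0, 0.5], [0, 0.0003, 0], 40], [[0, 0, 0.5833], [0, 0.0003, 0], 40], [[0, 0, 0.6667], [0, 0.0003, 0], 40]]' | python3 steer.py;echo '[[[0, 0, 0.0833], [0, 0, 0], 40], [[0, 0, 0.0833], [0, 0, 0], 40], [[0, 0, 0.0833], [0, 0, 0], 40]]' | python3 steer.py
python3 -c "
from h import *
shift((574.6,146.75,91.4,85.4))";echo '[[[0, 0, 0], [0, 0, 0], 25], [[0, 0, 0], [0, 0, 0], 15], [[0, 0, 0], [0, 0, 0], 5], [[0, 0, 0], [0, 0, 0], 5], [[0, 0, 0], [0, 0, 0], 5]]' | python3 steer.py;python3 -c "
from h import *
shift((574.6,146.75,91.4,85.4))"
```

```text
time: 8.95
tool_pos: [574.7, 146.9, 91.3]
tcp_rot: [180.0, 0.0, 95.1]
ft_force: [-0.3, -0.0, -0.1]
finger_gap: 39.7
grip_force: 0.0
time: 9.32
tool_pos: [574.7, 147.0, 91.3]
tcp_rot: [-180.0, 0.0, 85.6]
ft_force: [0.8, 0.6, 0.0]
finger_gap: 39.9
grip_force: 0.0
at [574.65 146.97  91.27] [-180.      0.     85.61] t 9.325 F [0.75 0.58 0.04] M [-0.01  0.01  0.  ] gap 39.93147962420095 q [ 9.4  12.58 94.59 -0.   72.83 13.78]
rz 0.2  d -0.2 -0.0 -0.1
time: 9.95
tool_pos: [574.5, 147.0, 91.3]
tcp_rot: [-180.0, 0.0, 85.4]
ft_force: [-1.8, 0.1, 2.1]
finger_gap: 12.7
grip_force: 21.4
at [574.54 147.03  91.35] [-179.99    0.     85.4 ] t 9.95 F [-1.84  0.09  2.11] M [-0.05  0.32  0.03] gap 12.744888395365804 q [ 9.4  12.57 94.59 -0.   72.84 14.  ]
rz -0.0  d -0.3 0.1 -0.1
```

Converted, -130 mm / 750 = -0.1733, -80 mm / 750 = -0.1067, 24 degrees / 120 = 0.2.

```bash
echo '[[[0, 0, 0], [0, 0, 0], 60], [[0, 0, 0], [0, 0, 0], 85], [[0, 0, 0], [0, 0, 0], 85], [[0, 0, 0], [0, 0, -0.0533], 85], [[0, 0, 0], [0, 0, -0.092], 85], [[0, 0, 0.0667], [-0.04, 0, -0.092], 85], [[0, 0, 0.1333], [-0.1067, 0, -0.092], 85], [[0, 0, 0.2], [-0.1733, 0, -0.092], 85]]' | python3 steer.py
python3 -c "
from h import *
shift((548.5,-154.3,110,37.6),(548.5,-154.3,14,37.6))"
```

```text
time: 10.95
tool_pos: [564.1, 16.4, 160.5]
tcp_rot: [180.0, -0.0, 61.2]
ft_force: [-0.2, -0.3, -0.4]
finger_gap: 84.6
grip_force: 0.0
at [564.09  16.4  160.46] [179.97  -0.01  61.19] t 10.95 F [-0.22 -0.27 -0.36] M [ 0.05 -0.01 -0.02] gap 84.64047157753782 q [-3.54  4.46 95.98 -0.01 79.53 25.28]
rz 23.6  d -157.1 68.6 50.5
rz 23.6  d -157.1 68.6 146.5
```

```bash
python3 - <<'E'
from h import *
from bench import r
R=[]
for n in('top','scene'):
    S=r.snapshot(n); np.savez(n+'2.npz',**S); I=[]
    for p in([574.5,146.8,110],[548.5,-154.5,25]):
        u,v=proj(S,p).astype(int)
        I.append(cv2.resize(S['pixels'][v-15:v+15,u-20:u+20],(400,300),interpolation=2)); print(n,u-20,v-15)
    R.append(np.hstack(I))
cv2.imwrite('pics/c3.png',np.vstack(R))
E
```

```text
top 246 178
top 346 193
scene 238 157
scene 321 227
```

View pics/c3.png

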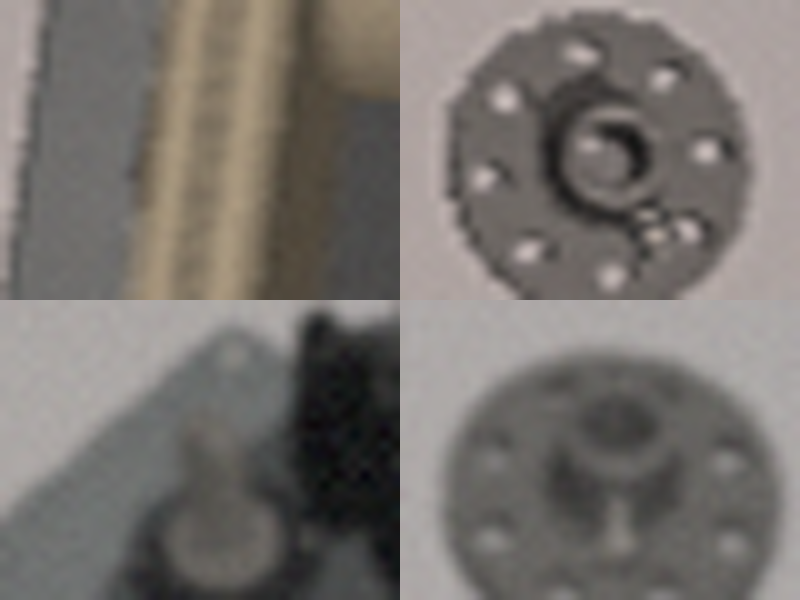

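The top view shows the carousel's eight holes clearly, with the thumb screw at crop (652,232), between two of them. The spindle is hidden from above. I'll get the angle from the holes and the screw.

```bash
python3 - <<'E'
from h import *
t,s=load("top2"),load("scene2")
H=np.array([(580,52),(663,77),(706,151),(688,231),(612,276),(528,250),(485,178),(505,98)],float)
for z in(0,5,10):
    P=np.array([onz(t,346+(x-400)/10-.5+.05,193+y/10-.5,z)[:2] for x,y in H]);c=P.mean(0)
    a=np.degrees(np.arctan2(*(P-c).T[::-1])); m=np.degrees(np.angle(np.exp(8j*np.radians(a)).mean()))/8
    print(z,c,np.linalg.norm(P-c,axis=1),m,"between",m+22.5)
u=lambda x,y:(346+(x-400)/10-.5,193+y/10-.5)
v=lambda x,y:(321+(x-400)/10-.5,227+(y-300)/10-.5)
for z in (30,36): 
  for a,S in((u(652,225),t),(v(620,530),s)): p=onz(S,*a,z)[:2];d=p-np.array([548.3,-154.8]);print(z,p,np.linalg.norm(d),np.degrees(np.arctan2(-d[1],-d[0])))
print("hub top",onz(t,*u(607,155),44),onz(s,*v(620,424),44))
E
```

```text
0 [ 551.19 -154.09] [36.65 35.97 35.89 36.39 36.4  35.64 36.11 36.01] 8.825873269201312 between 31.32587326920131
5 [ 550.58 -153.47] [36.49 35.81 35.73 36.23 36.24 35.49 35.96 35.85] 8.82587326920133 between 31.32587326920133
10 [ 549.97 -152.84] [36.34 35.66 35.58 36.08 36.09 35.34 35.8  35.7 ] 8.825873269201312 between 31.32587326920131
30 [ 528.77 -167.92] 23.531922693183876 33.89740880033944
30 [ 526.51 -169.7 ] 26.399280519472534 34.36988397181045
36 [ 528.13 -167.08] 23.6106913951148 31.337048656907683
36 [ 522.98 -171.45] 30.308656841423986 33.32607344064875
hub top [ 548.66 -151.85   44.  ] [ 548.21 -156.08   44.  ]
```

```bash
python3 -c "
from h import *
shift((548.8,-153,90,61.5),(548.8,-153,16,61.5))"
```

```text
at [563.95  13.12 160.41] [179.94   0.09  60.96] t 11.05 F [0.74 0.8  0.49] M [-0.02  0.02  0.02] gap 85.35541320236709 q [-3.81  4.46 95.99 -0.1  79.54 25.25]
rz -0.5  d -152.6 67.4 70.4
rz -0.5  d -152.6 67.4 144.4
```

Converted, -148 mm / 750 = -0.1973, -100 mm / 750 = -0.1333.

```bash
echo '[[[0, 0, 0], [-0.0667, 0.0293, 0.0307], 85], [[0, 0, 0], [-0.1333, 0.06, 0.0613], 85], [[0, 0, 0], [-0.1973, 0.088, 0.0933], 85], [[0, 0, 0], [-0.1973, 0.088, 0.0933], 85], [[0, 0, 0], [-0.1973, 0.088, 0.0933], 85]]' | python3 steer.py
python3 -c "
from h import *
shift((548.8,-153,90,61.5),(548.8,-153,16,61.5))"
```

```text
time: 11.68
tool_pos: [551.5, -143.6, 90.4]
tcp_rot: [-180.0, -0.0, 61.4]
ft_force: [0.4, -0.2, 1.4]
finger_gap: 85.1
grip_force: 0.0
at [ 551.5  -143.58   90.37] [-179.99   -0.03   61.39] t 11.675 F [ 0.42 -0.21  1.43] M [-0.   -0.01 -0.02] gap 85.07476150511181 q [-19.77   9.24  98.49   0.04  72.27   8.83]
rz -0.1  d -9.6 2.1 0.4
rz -0.1  d -9.6 2.1 74.4
```

Converted, 74 mm / 750 = 0.0987, 60 mm / 750 = 0.08.

```bash
echo '[[[0, 0, 0], [-0.0128, 0.0028, 0], 85], [[0, 0, 0], [-0.0128, 0.0028, 0.0493], 85], [[0, 0, 0], [-0.0128, 0.0028, 0.08], 85], [[0, 0, 0], [-0.0128, 0.0028, 0.0987], 85], [[0, 0, 0], [-0.0128, 0.0028, 0.0987], 85]]' | python3 steer.py
python3 -c "
from h import *
shift((548.8,-153,16,61.5))"; echo '[[[0, 0, 0], [0, 0, 0], 60], [[0, 0, 0], [0, 0, 0], 40], [[0, 0, 0], [0, 0, 0], 25], [[0, 0, 0], [0, 0, 0], 25], [[0, 0, 0], [0, 0, 0], 25]]' | python3 steer.py 20;python3 -c "
from h import *
shift((548.8,-153,16,61.5))"
```

```text
time: 12.3
tool_pos: [548.1, -152.9, 15.8]
tcp_rot: [-179.9, 0.0, 61.4]
ft_force: [-0.3, 0.1, 0.3]
finger_gap: 85.2
grip_force: 0.0
at [ 548.12 -152.91   15.76] [-179.93    0.01   61.45] t 12.3 F [-0.33  0.12  0.26] M [0.04 0.05 0.03] gap 85.19823674928594 q [-20.75  14.84 100.72  -0.    64.52   7.81]
rz -0.1  d 0.2 0.6 -0.2
time: 12.92
tool_pos: [549.2, -153.8, 17.3]
tcp_rot: [179.9, -0.0, 61.4]
ft_force: [-0.9, 0.3, 6.3]
finger_gap: 33.9
grip_force: 20.9
at [ 549.24 -153.81   17.3 ] [179.91  -0.01  61.39] t 12.925 F [-0.9   0.25  6.27] M [ 0.06  0.18 -0.01] gap 33.884263169132296 q [-20.79  14.75 100.64   0.    64.52   7.82]
rz -0.1  d 0.5 -0.8 1.3
```

Converted, -2 mm / 750 = -0.0027, 60 degrees / 120 = 0.5.

```bash
echo '[[[0, 0, 0], [0, 0, -0.0027], 60], [[0, 0, 0], [0, 0, -0.0027], 60], [[0, 0, 0.0833], [0, 0, -0.0027], 60], [[0, 0, 0.1667], [0, 0, -0.0027], 60], [[0, 0, 0.25], [0, 0, -0.0027], 60], [[0, 0, 0.3333], [0, 0, -0.0027], 60], [[0, 0, 0.4167], [0, 0, -0.0027], 60], [[0, 0, 0.5], [0, 0, -0.0027], 60]]' | python3 steer.py; echo '[[[0, 0, 0], [0, 0, 0], 60], [[0, 0, 0], [0, 0, 0], 40], [[0, 0, 0], [0, 0, 0], 25], [[0, 0, 0], [0, 0, 0], 25], [[0, 0, 0], [0, 0, 0], 25]]' | python3 steer.py 20;python3 -c "
from h import *
shift()"
echo '[[[0, 0, 0], [0, 0, 0], 60], [[0, 0, 0], [0, 0, 0], 60], [[0, 0, -0.0833], [0, 0, 0], 60], [[0, 0, -0.1667], [0, 0, 0], 60], [[0, 0, -0.25], [0, 0, 0], 60], [[0, 0, -0.3333], [0, 0, 0], 60], [[0, 0, -0.4167], [0, 0, 0], 60], [[0, 0, -0.5], [0, 0, 0], 60]]' | python3 steer.py; echo '[[[0, 0, 0], [0, 0, 0], 60], [[0, 0, 0], [0, 0, 0], 40], [[0, 0, 0], [0, 0, 0], 25], [[0, 0, 0], [0, 0, 0], 25], [[0, 0, 0], [0, 0, 0], 25]]' | python3 steer.py 20;python3 -c "
from h import *
shift()"
```

```text
time: 13.92
tool_pos: [548.3, -153.5, 18.0]
tcp_rot: [-180.0, 0.0, 1.1]
ft_force: [-0.2, 0.8, 0.4]
finger_gap: 59.7
grip_force: 0.0
time: 14.55
tool_pos: [548.6, -153.6, 18.4]
tcp_rot: [180.0, -0.0, 1.4]
ft_force: [0.4, -0.5, -0.6]
finger_gap: 33.6
grip_force: 20.4
at [ 548.57 -153.57   18.36] [179.99  -0.     1.42] t 14.55 F [ 0.41 -0.54 -0.56] M [-0.06  0.    0.04] gap 33.642452012060446 q [-20.79  14.63 100.65  -0.01  64.71  67.79]
time: 15.55
tool_pos: [548.5, -153.5, 18.3]
tcp_rot: [-180.0, -0.0, 61.7]
ft_force: [-0.4, 0.4, -0.5]
finger_gap: 59.9
grip_force: 0.0
time: 16.18
tool_pos: [548.6, -153.6, 18.4]
tcp_rot: [180.0, -0.0, 61.4]
ft_force: [0.9, 0.9, 0.0]
finger_gap: 33.5
grip_force: 20.6
at [ 548.62 -153.56   18.38] [179.99  -0.    61.35] t 16.175 F [0.91 0.9  0.  ] M [-0.04 -0.06 -0.03] gap 33.53412540835054 q [-20.79  14.63 100.65   0.    64.7    7.85]
```

Converted, 30 degrees / 120 = 0.25.

```bash
echo '[[[0, 0, 0], [0, 0, 0], 60], [[0, 0, 0], [0, 0, 0], 60], [[0, 0, 0.0833], [0, 0, 0], 60], [[0, 0, 0.1667], [0, 0, 0], 60], [[0, 0, 0.25], [0, 0, 0], 60], [[0, 0, 0.25], [0, 0, 0], 40], [[0, 0, 0.25], [0, 0, 0], 25], [[0, 0, 0.25], [0, 0, 0], 25]]' | python3 steer.py; echo '[[[0, 0, 0], [0, 0, 0], 25], [[0, 0, 0], [0, 0, 0], 25], [[0, 0, 0], [0, 0, -0.0133], 25], [[0, 0, 0], [0, 0, -0.08], 25], [[0, 0, 0], [0, 0, -0.1467], 25], [[0, 0, 0], [0, 0, -0.2], 25], [[0, 0, 0], [0, 0, -0.2], 25], [[0, 0, 0], [0, 0, -0.2], 25]]' | python3 steer.py 20;python3 - <<'E'
from h import *
from bench import r
shift((574.5,146.8,165,-4.6))
p=r.sense()["tool_pos"];I=[]
for n in('top','scene'):
    S=r.snapshot(n); np.savez(n+'3.npz',**S)
    u,v=proj(S,p).astype(int); print(n,u-32,v-32)
    I.append(cv2.resize(S['pixels'][v-32:v+32,u-32:u+32],(400,400),interpolation=2))
cv2.imwrite('pics/c4.png',np.hstack(I))
E
```

```text
time: 17.18
tool_pos: [548.6, -153.6, 18.3]
tcp_rot: [180.0, -0.0, 31.5]
ft_force: [-0.5, -0.4, 0.1]
finger_gap: 33.3
grip_force: 20.4
time: 18.18
tool_pos: [548.0, -153.3, 167.7]
tcp_rot: [-180.0, 0.0, 31.4]
ft_force: [0.6, 0.2, -2.1]
finger_gap: 33.1
grip_force: 20.8
at [ 547.99 -153.31  167.67] [-179.96    0.03   31.4 ] t 18.175 F [ 0.57  0.25 -2.11] M [ 0.    0.09 -0.  ] gap 33.139330144365545 q [-20.79   4.94  94.69  -0.    80.42  37.81]
rz 36.0  d 179.0 -242.4 2.7
top 340 170
scene 311 179
```

View pics/c4.png

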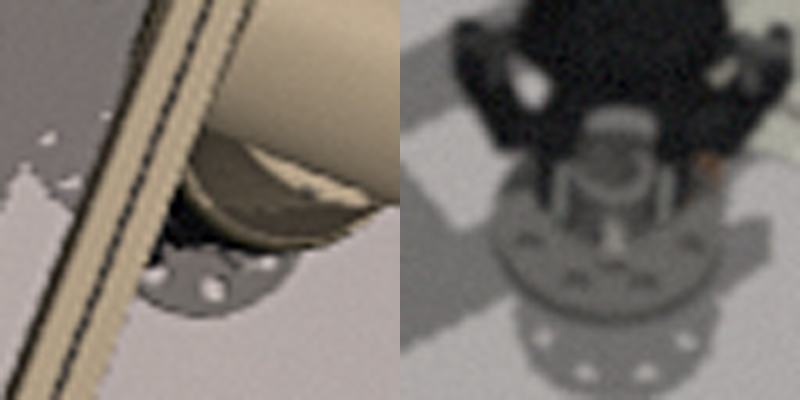

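```bash
python3 - <<'E'
from h import *
S=load("scene3");c=np.array([548,-153.3,149.4])
f=lambda p:(proj(S,p)+.5-[311,179])*6.25+[400,0]
print("hub top",f(c+[0,0,44]),"disc top",f(c+[0,0,10]))
for y in(24,28,32,36,40):
    d=-np.array([np.cos(np.radians(y)),np.sin(np.radians(y)),0]); print(y,f(c+34*d+[0,0,30]),f(c+26*d+[0,0,30]))
t=np.radians(31.4);ty=np.array([np.sin(t),-np.cos(t),0])
print("pads",f(c+17*ty+[0,0,30]),f(c-17*ty+[0,0,30]))
# screw centroid: bright pixels around
g=cv2.cvtColor(S["pixels"],cv2.COLOR_BGR2GRAY)
x0,y0=int(311+(600-400)/6.25),int(179+215/6.25); print(x0,y0);print(g[y0-3:y0+8,x0-5:x0+11])
E
```

```text
hub top [611.95 164.31] disc top [607.64 215.8 ]
24 [600.55 251.99] [602.84 236.2 ]
28 [606.48 252.56] [607.36 236.63]
32 [612.44 252.8 ] [611.89 236.81]
36 [618.38 252.71] [616.42 236.74]
40 [624.28 252.28] [620.91 236.42]
pads [652.04 186.63] [568.29 184.94]
343 213
[[ 59  60  72  80  91  96  99 101  98  99  96  88  69  63  87  98]
 [ 62  55  60  69  71  83  90  93  86  88  79  68  57  58  87  96]
 [ 62  56  59  62  69  72  79  82  74  75  67  67  54  55  87  95]
 [ 56  60  64  70  70  80  88  86  79  73  71  65  56  61  88 100]
 [ 56  59  65  64  68  85 104 102  89  75  66  65  64  70  89  90]
 [ 61  69  68  67  72  93 116 114 100  82  70  73  72  80  83  90]
 [ 82  75  71  66  65  90 116 127 109  90  74  75  83  94  98 104]
 [ 93  84  79  75  66  97 122 129 113  91  88  94  93  98  99  99]
 [ 97  94  92  85  86 105 120 129 123 103  97  94  97  99  99 103]
 [102  97  96  94  95 102 109 114 111 105  99 100 100  99 102  97]
 [101 100 101  97  91  97  96  94  97 101 100 103 104  98 104 102]]
```

Converted, -240 mm / 750 = -0.32, -230 mm / 750 = -0.3067, 36 degrees / 120 = 0.3.

```bash
echo '[[[0, 0, 0], [0.024, -0.032, 0], 25], [[0, 0, 0.05], [0.072, -0.0973, 0], 25], [[0, 0, 0.1], [0.12, -0.1613, 0], 25], [[0, 0, 0.15], [0.1667, -0.2267, 0], 25], [[0, 0, 0.2], [0.2, -0.2733, 0], 25], [[0, 0, 0.25], [0.2267, -0.3067, 0], 25], [[0, 0, 0.3], [0.236, -0.32, 0.0027], 25], [[0, 0, 0.3], [0.236, -0.32, 0.0027], 25]]' | python3 steer.py; echo '[[[0, 0, 0], [0, 0, 0], 25], [[0, 0, 0], [0, 0, 0], 25], [[0, 0, 0], [0, 0, 0], 25]]' | python3 steer.py; python3 -c "
from h import *
shift((574.5,146.8,150,-4.6))"
```

```text
time: 19.27
tool_pos: [573.3, 144.3, 164.2]
tcp_rot: [180.0, 0.2, -4.5]
ft_force: [-0.2, -0.8, -1.7]
finger_gap: 33.5
grip_force: 20.8
time: 19.65
tool_pos: [574.7, 142.9, 166.3]
tcp_rot: [180.0, -0.0, -4.6]
ft_force: [1.3, -0.1, -2.0]
finger_gap: 33.6
grip_force: 20.8
at [574.67 142.87 166.34] [180.    -0.    -4.63] t 19.65 F [ 1.31 -0.06 -2.04] M [ 0.03 -0.08 -0.01] gap 33.563498355353595 q [  9.     8.46  91.04  -0.    80.5  103.63]
rz -0.0  d -0.5 -3.9 16.3
```

Converted, 16 mm / 750 = 0.0213, -3.9 mm / 750 = -0.0052.

```bash
echo '[[[0, 0, 0], [-0.0007, -0.0052, 0], 25], [[0, 0, 0], [-0.0007, -0.0052, 0.0213], 25], [[0, 0, 0], [-0.0007, -0.0052, 0.0213], 25], [[0, 0, 0], [-0.0007, -0.0052, 0.0213], 25]]' | python3 steer.py; python3 -c "
from h import *
shift((574.5,146.8,150,-4.6))"
```

```text
time: 20.15
tool_pos: [574.0, 147.4, 149.7]
tcp_rot: [180.0, 0.1, -4.6]
ft_force: [0.7, 0.1, -1.9]
finger_gap: 33.8
grip_force: 20.8
at [574.05 147.43 149.7 ] [179.98   0.06  -4.6 ] t 20.15 F [ 0.69  0.14 -1.92] M [-0.   -0.03 -0.01] gap 33.78517480719234 q [  9.45   9.34  91.84  -0.    78.87 104.05]
rz -0.0  d 0.5 0.6 -0.3
```

```bash
for i in 1 2 3; do echo '[[[0, 0, 0], [0, 0, 0], 25]]' | python3 steer.py | sed -n '2p;4p'; done
```

```text
tool_pos: [574.6, 147.5, 150.6]
ft_force: [-0.6, 0.9, -1.2]
tool_pos: [574.7, 147.5, 150.7]
ft_force: [-0.6, -0.2, -2.6]
tool_pos: [574.6, 147.5, 150.5]
ft_force: [0.5, 0.2, -2.1]
```

Converted, 7 mm / 750 = 0.0093, 5 mm / 750 = 0.0067.

```bash
echo '[[[0, 0, 0], [0, 0.0008, 0], 25], [[0, 0, 0], [0, 0.0008, 0], 25], [[0, 0, 0], [0, 0.0008, 0.004], 25], [[0, 0, 0], [0, 0.0008, 0.0067], 25], [[0, 0, 0], [0, 0.0008, 0.0093], 25], [[0, 0, 0], [0, 0.0008, 0.0093], 25]]' | python3 steer.py | sed -n '2,4p'; echo '[[[0, 0, 0], [0, 0, 0.0013], 25], [[0, 0, 0], [0, 0, 0.0027], 25], [[0, 0, 0], [0, 0, 0.0027], 25]]' | python3 steer.py; echo '[[[0, 0, 0], [0, 0, 0.0013], 25], [[0, 0, 0], [0, 0, 0.0027], 25], [[0, 0, 0], [0, 0, 0.0027], 25]]' | python3 steer.py
```

```text
tool_pos: [574.2, 146.8, 142.9]
tcp_rot: [180.0, 0.0, -4.6]
ft_force: [-0.3, 0.5, -1.4]
time: 21.65
tool_pos: [574.3, 146.8, 141.2]
tcp_rot: [180.0, 0.0, -4.6]
ft_force: [-0.5, 0.2, -2.0]
finger_gap: 33.4
grip_force: 20.8
time: 22.02
tool_pos: [574.3, 146.9, 139.2]
tcp_rot: [180.0, 0.0, -4.6]
ft_force: [-0.2, -0.2, -2.1]
finger_gap: 33.8
grip_force: 20.8
```

The rows are not in the units I measure in: shifts go in shares of 0.75 m and turns go in shares of 120 degrees. I convert before sending: 18 mm / 750 = 0.024, 15 mm / 750 = 0.02.

```bash
echo '[[[0, 0, 0], [0, 0, 0.004], 25], [[0, 0, 0], [0, 0, 0.008], 25], [[0, 0, 0], [0, 0, 0.012], 25], [[0, 0, 0], [0, 0, 0.016], 25], [[0, 0, 0], [0, 0, 0.02], 25], [[0, 0, 0], [0, 0, 0.024], 25], [[0, 0, 0], [0, 0, 0.024], 25]]' | python3 steer.py | sed -n '2,4p'; echo '[[[0, 0, 0], [0, 0, 0.002], 25], [[0, 0, 0], [0, 0, 0.004], 25], [[0, 0, 0], [0, 0, 0.004], 25]]' | python3 steer.py; echo '[[[0, 0, 0], [0, 0, 0.002], 25], [[0, 0, 0], [0, 0, 0.004], 25], [[0, 0, 0], [0, 0, 0.004], 25]]' | python3 steer.py
```

```text
tool_pos: [574.1, 146.9, 120.9]
tcp_rot: [180.0, 0.0, -4.6]
ft_force: [1.2, -0.8, -1.4]
time: 23.28
tool_pos: [574.3, 146.9, 118.1]
tcp_rot: [180.0, 0.0, -4.6]
ft_force: [0.1, -0.6, -2.4]
finger_gap: 33.4
grip_force: 20.8
time: 23.65
tool_pos: [574.2, 146.8, 115.1]
tcp_rot: [180.0, 0.0, -4.6]
ft_force: [0.3, 0.7, -1.7]
finger_gap: 33.7
grip_force: 20.8
```

Converted, 3 mm / 750 = 0.004, 2 mm / 750 = 0.0027.

```bash
for i in 1 2 3; do echo '[[[0, 0, 0], [0, 0, 0.0013], 25], [[0, 0, 0], [0, 0, 0.0027], 25], [[0, 0, 0], [0, 0, 0.004], 25], [[0, 0, 0], [0, 0, 0.004], 25]]' | python3 steer.py | sed -n '2p;4p'; done
```

```text
tool_pos: [574.3, 146.8, 112.1]
ft_force: [0.9, -0.9, -1.4]
tool_pos: [574.3, 146.8, 109.1]
ft_force: [-0.1, 0.5, -1.0]
tool_pos: [574.2, 146.8, 106.1]
ft_force: [-1.3, 0.0, -2.6]
```

Converted, 7.5 mm / 750 = 0.01, 6 mm / 750 = 0.008.

```bash
echo '[[[0, 0, 0], [0, 0, 0.0027], 25], [[0, 0, 0], [0, 0, 0.0053], 25], [[0, 0, 0], [0, 0, 0.008], 25], [[0, 0, 0], [0, 0, 0.01], 25], [[0, 0, 0], [0, 0, 0.01], 25]]' | python3 steer.py | sed -n '2p;4p'; for i in 1 2 3; do echo '[[[0, 0, 0], [0, 0, 0.0007], 25], [[0, 0, 0], [0, 0, 0.0013], 25], [[0, 0, 0], [0, 0, 0.0013], 25]]' | python3 steer.py | sed -n '2,4p'; done
```

```text
tool_pos: [574.2, 146.9, 98.6]
ft_force: [0.7, -0.6, -2.6]
tool_pos: [574.4, 146.9, 97.8]
tcp_rot: [-180.0, -0.0, -4.6]
ft_force: [-0.2, -0.6, -2.0]
tool_pos: [574.3, 146.9, 96.7]
tcp_rot: [180.0, 0.0, -4.6]
ft_force: [-0.5, -0.5, -2.0]
tool_pos: [574.5, 146.9, 96.3]
tcp_rot: [-180.0, -0.0, -4.6]
ft_force: [-3.0, -0.5, 3.5]
```

Converted, 0.7 mm / 750 = 0.0009, 0.5 mm / 750 = 0.0007.

```bash
echo '[[[0, 0, 0], [0, 0, 0.0007], 25], [[0, 0, 0], [0, 0, 0.0009], 25], [[0, 0, 0], [0, 0, 0.0009], 25], [[0, 0, 0], [0, 0, 0.0009], 25]]' | python3 steer.py; python3 - <<'E'
from h import *
from bench import r
p=np.array([574.5,146.8,110]);I=[]
for n in('top','scene'):
    S=r.snapshot(n); np.savez(n+'4.npz',**S)
    u,v=proj(S,p).astype(int); print(n,u-32,v-32)
    I.append(cv2.resize(S['pixels'][v-32:v+32,u-32:u+32],(400,400),interpolation=2))
cv2.imwrite('pics/c5.png',np.hstack(I))
f=lambda p:(proj(S,p)+.5-[u-32,v-32])*6.25+[400,0]
d=-np.array([np.cos(np.radians(-4.6)),np.sin(np.radians(-4.6)),0])
print("screw",f([574.5,146.8,108]+34*d),"disc top centre",f([574.5,146.8,88]),"disc near",f(np.array([574.5,146.8,88])+48*d),"hub top",f([574.5,146.8,122]))
E
```

```text
time: 27.4
tool_pos: [574.6, 146.9, 96.3]
tcp_rot: [-180.0, -0.0, -4.6]
ft_force: [-4.8, -0.7, 9.1]
finger_gap: 33.5
grip_force: 22.0
top 234 161
scene 226 140
screw [556.18 254.64] disc top centre [609.3  239.87] disc near [540.18 301.39] hub top [602.78 190.66]
```

View pics/c5.png

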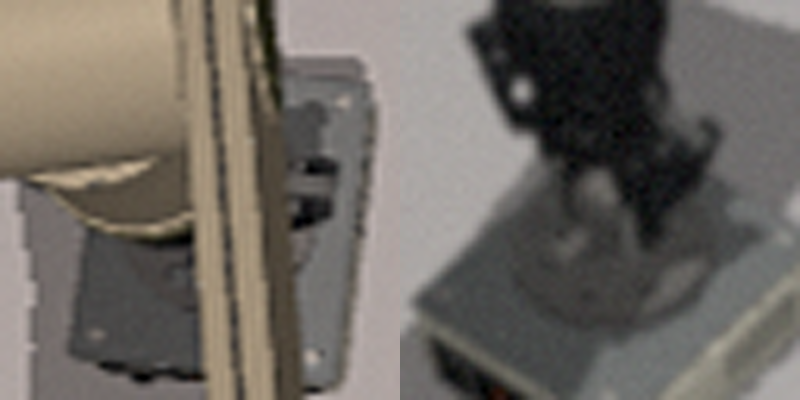

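The scene view shows the carousel down over the spindle, with the screw head at crop (567,243), where a screw pointing straight to the front should appear. The height of 96.3 mm matches the seat (78 + 18.3), so I'll ease the push slightly and hand in.

Converted, -0.3 mm / 750 = -0.0004.

```bash
echo '[[[0, 0, 0], [0, 0, -0.0004], 25], [[0, 0, 0], [0, 0, -0.0004], 25], [[0, 0, 0], [0, 0, -0.0004], 25], [[0, 0, 0], [0, 0, -0.0004], 25]]' | python3 steer.py; python3 -c "
from bench import r
print(r.hand_in())"
```

```text
time: 28.0
tool_pos: [574.5, 146.9, 96.3]
tcp_rot: [-180.0, -0.0, -4.6]
ft_force: [-4.6, -1.6, 7.4]
finger_gap: 33.8
grip_force: 21.8
the job is handed in; nothing more can be done
None
```

The carousel is fully down on the spindle's seat with its set screw pointing to the front over a flat; I handed in at 28 s while still holding the hub at about 22 N, and the hand-in returned no verdict.

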